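# Hold a stone plaque blank in the engraving fixture

### The arm

A 6-joint arm with a two-finger parallel gripper is mounted at the origin on the work surface. World frame = base frame: x ahead of the robot, y to its left, z up, the work surface at z = 0. Lengths are in m, angles in rad, forces in N, time in s.
With the tool pointing down it reaches from about 0.35 to 0.975 m from the base axis. Payload 4.9 kg.
Tool frame: the origin (TCP) lies at the very end of the fingers, on their centre line; the grasp point (between the pads) lies 19 mm behind it; z points along the fingers, x is the direction in which the jaws open and shut, and the axes are right-handed (so a half turn about z gives the same grasp; the last joint's range is limited). The gripper opens to 85 mm and grips with 20 to 120 N. Pads are 22 mm wide; open, the fingers measure 114 mm over their backs; the gripper's body (76 mm by 85 mm) begins 54 mm behind the grasp point. The pads swing forward as they close: fully open they stand 13 mm farther back than shut.
Start: joints at [-1.332, 0.053, 1.613, -0, 1.476, -0.119], TCP at [0.219, -0.585, 0.231] pointing down, gripper open.
Joint ranges: [-3.01, 3.01], [-1.01, 2.22], [0.06, 2.58], [-1.02, 4.17], [0.09, 2.62], [-3.14, 3.14]. Speed limits (rad/s): [2.57, 2.57, 3.14, 3.14, 3.14, 3.14].

### API

Orientations are given as a rotation vector (axis times angle).
In Python, from station import ctrl gives the robot as it stands.
- The arm moves only by the shell command python3 -m handwheel 'ROWS' [OPENING] [FORCE]. ROWS is a JSON object of lists of equal length, an entry for each row: "offset": the shift along the world's x, y, z in units of 40 mm (1.0 is 40 mm), a list of three; "roll": the turn about the world's z in units of 6 degrees (1.0 is 6 degrees). A call has exactly 10 rows; each row is the pose to reach, as a shift and turn from the pose commanded when the call began; what a row does not reach only later rows make up. A row lasts 1/10 s, in which the tool goes at most 50 mm and 8.59 degrees, less where a joint would pass 70% of its speed; a pose out of reach is approached as far as the arm can. A call with a gripper value outside its range is refused whole. OPENING is the finger opening in mm, from 0 to 85.4, set as the call begins (- or left out, the last holds). The fingers move at their own pace and stop on an object; FORCE is the grip in N (left out, the last holds). Time passes only in rows, so rows that repeat a pose let the fingers close, or fill a call up. It gives the time, the measured TCP pose, the force and the opening at its end, in the units of the state.
- ctrl.get_obs(): the state, without advancing time (a new reading comes with each control period).
- ctrl.get_image(name): name is "scene" or "top" or "wrist"; returns a dict with "img" (400x640x3 uint8, red, green, blue), "fx", "fy", "cx", "cy" (pixels), "T" (4x4, takes a point from camera to world coordinates). Camera axes: x right, y down, z forward; pixel columns grow to the right and rows downward; lengths in m; the calibration is good to about 2 mm. A picture is of the moment at which its call begins. There is no depth.
- ctrl.finish_job(): hands the job in, once; it reports no verdict.
The state is a dict: "t": time; "q": joint angles; "dq": joint speeds; "effort": joint torques, N m; "tool_pos": TCP position; "tool_rot": TCP orientation; "contact_force": force on the tool from outside, world axes, zero at the start; "wrist_torque": the same for the moment, N m; "opening": finger opening in m.
Only numpy, scipy, OpenCV 4.12 (cv2) and the standard library are available. Lean on these libraries where they do the work, as an engineer would, in place of code of your own. Each camera call takes 0.05 s, during which the arm holds its last target.

### The job

Start the dust extraction by pushing the black palm plunger on its grey pedestal all the way down to its stop. After that, slide the chamfered stone blank across the plywood bed until its plain back face sits flush along the aluminium fence, and hold it there for engraving with one firm diagonal push (15 to 20 N; its sloping front suits this) that presses it against the fence and down on the bed at the same time. Finish while still holding that push; leave the jar, hammer, chisel and offcut where they are.

Things in the scene. Friction and masses are not known exactly. Their poses are not given: they have to be found in the camera images.
- bed: Smooth-faced, slippery plywood bed board of the fixture, fixed to the granite work surface, 260 x 280 x 20 mm (x, y, z), at any yaw within 0.25 rad. Origin: centre of its underside, at the height of the work surface; its top is 20 mm above. Its +x axis points to the side with the fence, away from the robot.
- fence: Straight aluminium bar fixed on the bed along its far side: 260 mm long (y), 30 mm thick, 32 mm high. Origin: middle of the foot of its working face (the face towards the robot), on the bed's top, 90 mm from the bed's centre. +x points into the bar, away from the robot; y runs along the face.
- blank: Loose pale marble block on the bed, 55 deep (x) x 120 long (y) x 45 mm high, 0.55 to 0.9 kg. Front: lower 20 mm upright, then a 45-degree chamfer back 25 mm to the flat top. Back plain, upright. Origin: centre of underside; +x points from the sloping front to the plain back. At first the back is 70 to 115 mm from the fence, turned up to 0.35 rad from square; friction with bed and fence 0.24 to 0.36.
- blank_back (a point): Middle of the lower edge of the blank's plain back face (27.5 mm along the blank's +x from its origin, at its underside).
- blank_slope (a point): Middle of the blank's sloping chamfer face (15 mm in front of the blank's origin, 32.5 mm above its underside). The face is 35 mm wide along the slope and 120 mm long and looks up and forward at 45 degrees.
- pedestal: Grey steel box fixed on the work surface, 75 x 75 x 60 mm high with a 34 mm wide, 10 mm high dark collar on top that carries the plunger, on the left or the right of the bed. Origin: centre of its underside.
- plunger_top (a point): Centre of the top face of the plunger's round black head (44 mm across, 12 mm thick) on a steel stem; 100 mm above the work surface when up, 84 mm at its stop.
- plunger (a joint): How far the plunger is pressed down, m: 0 up, 0.016 at its stop. A spring returns it: about 2 N to start and 7 N to reach the stop.
- jar: Bystander: closed amber glass jar, 70 mm across, 100 mm high, standing on the side of the bed opposite to the pedestal. Origin: centre of its underside.
- hammer: Bystander: wooden-handled hammer lying to the right of the fixture. Origin on the work surface under its handle.
- chisel: Bystander: steel stone chisel 180 mm long lying to the left of the fixture. Origin under its middle.
- offcut: Bystander: dark granite offcut, plain slab 90 x 60 x 20 mm, lying far to the left of the fixture. Origin: centre of its underside.

How it is judged:
By the outcome, as a careful person would: the job done as asked, in the order asked, and still so for the second after the job is handed in, while the arm keeps its last pose, push and grip.
It also fails if it takes over 51 s, if anything falls off the work surface, if the arm or the gripper's body presses on something with over 40 N, if the wrist force passes 120 N, or if a joint passes its speed limit or range.

## Working session

There is one attempt and no reset: what is moved stays moved. The work goes in short steps, Python scripts to look and compute and a shell command to move; the robot and the scene stay as the last step left them, time stands still between calls to the robot, and variables do not carry over. Pictures are saved under pics/ and viewed, and the job is handed in when it is done.

```bash
ls; mkdir -p pics; python3 - <<'E'
from station import ctrl
import cv2,numpy as np,pickle
o=ctrl.get_obs();print({k:np.round(v,3).tolist() for k,v in o.items()})
for n in("scene","top","wrist"):
    d=ctrl.get_image(n);cv2.imwrite(f"pics/{n}0.png",d["img"][:,:,::-1]);pickle.dump(d,open(f"pics/{n}0.pkl","wb"))
    print(n,d["fx"],d["fy"],d["cx"],d["cy"],np.round(d["T"],3).tolist())
E
```

```text
pics
{'t': 0.0, 'q': [-1.332, 0.053, 1.614, 0.0, 1.476, -0.119], 'dq': [-0.0, 0.0, -0.0, 0.002, -0.0, -0.001], 'effort': [-0.0, -39.368, -37.018, -0.0, 0.007, 0.0], 'tool_pos': [0.219, -0.585, 0.23], 'tool_rot': [-2.58, 1.79, 0.002], 'contact_force': [-0.637, 0.284, 0.057], 'wrist_torque': [0.012, -0.033, 0.004], 'opening': 0.085}
scene 407.02245057020195 407.02245057020195 316.503309179886 203.20406223531432 [[0.792, 0.468, -0.391, 1.111], [0.61, -0.602, 0.515, -0.668], [0.005, -0.647, -0.763, 1.112], [0.0, 0.0, 0.0, 1.0]]
top 411.14129091996546 411.14129091996546 328.5058574923919 201.68883874255198 [[0.005, -0.996, 0.09, 0.484], [-1.0, -0.007, -0.025, 0.033], [0.026, -0.09, -0.996, 1.271], [0.0, 0.0, 0.0, 1.0]]
wrist 283.7434747313712 283.7434747313712 320.25206817767247 200.87117432391005 [[0.35, -0.892, -0.285, 0.292], [-0.937, -0.334, -0.106, -0.558], [-0.001, 0.304, -0.953, 0.372], [0.0, 0.0, 0.0, 1.0]]
```

View pics/top0.png

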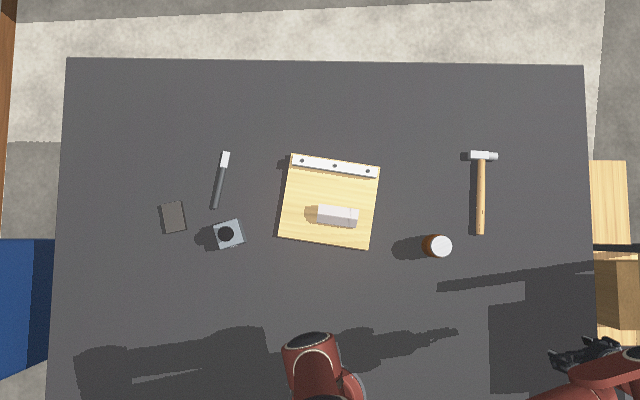

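View pics/scene0.png

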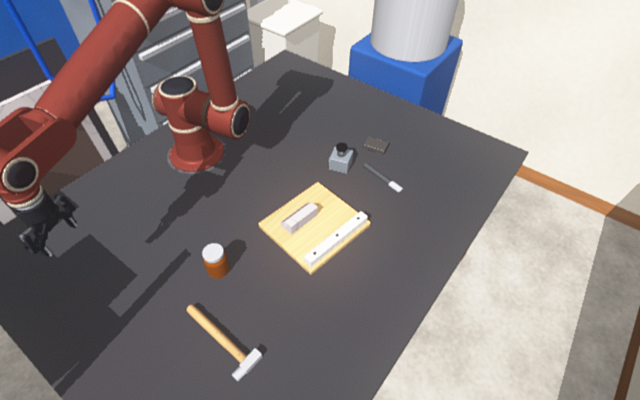

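The top view shows the bed (corners near (290,152), (380,166), (368,250), (276,236)), the blank near (335,216), and the plunger at (226,234) on the left. The jar is at (438,246) and the hammer is on the right. I'll zoom in.

```bash
python3 - <<'E'
import cv2
a=cv2.imread("pics/top0.png")
cv2.imwrite("pics/topz.png",cv2.resize(a[140:260,200:390],None,fx=4.2,fy=4.2,interpolation=cv2.INTER_CUBIC))
a=cv2.imread("pics/scene0.png")
cv2.imwrite("pics/scenez.png",cv2.resize(a[130:280,250:410],None,fx=4,fy=4,interpolation=cv2.INTER_CUBIC))
E
```

```text
(no output)
```

View pics/topz.png

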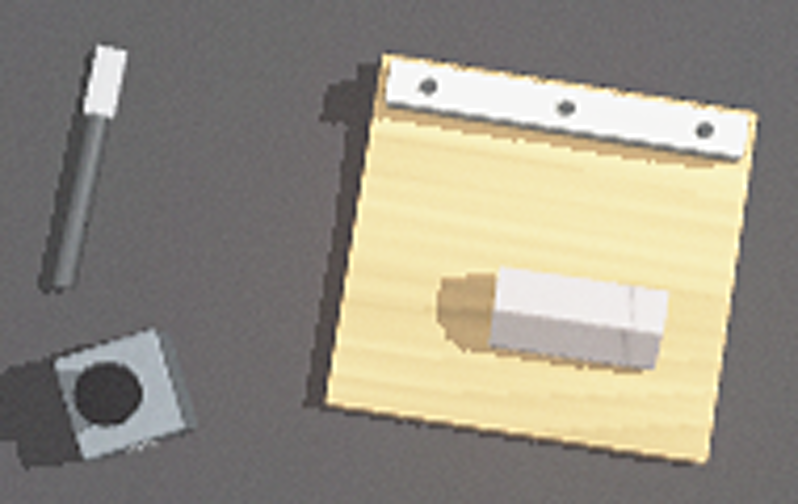

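View pics/scenez.png

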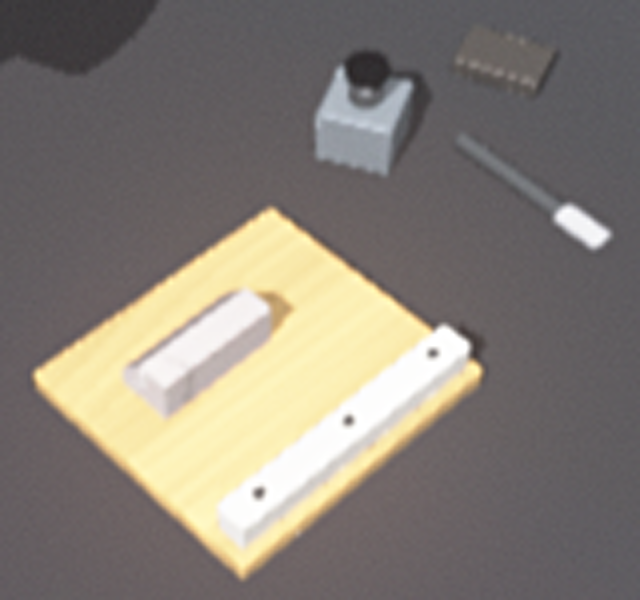

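```bash
cat > h.py <<'E'
import pickle,numpy as np,cv2
def ray(d,uv,z):
    T=np.array(d["T"]);r=T[:3,:3]@np.array([(uv[0]-d["cx"])/d["fx"],(uv[1]-d["cy"])/d["fy"],1.])
    o=T[:3,3];return o+r*(z-o[2])/r[2]
def proj(d,P):
    T=np.array(d["T"]);p=T[:3,:3].T@(np.array(P)-T[:3,3]);return d["fx"]*p[0]/p[2]+d["cx"],d["fy"]*p[1]/p[2]+d["cy"]
E
python3 - <<'E'
from h import *
t=pickle.load(open("pics/top0.pkl","rb"));s=pickle.load(open("pics/scene0.pkl","rb"))
ft=lambda p:((p[0]+.5)/4.2-.5+200,(p[1]+.5)/4.2-.5+140)
fs=lambda p:((p[0]+.5)/4-.5+250,(p[1]+.5)/4-.5+130)
def show(n,d,f,pts,z):
    P=[ray(d,f(p),z)[:2] for p in pts];print(n,np.round(P,4).tolist());return np.array(P)
B=show("bed top",t,ft,[(383,53),(757,115),(706,464),(325,407)],.02)
print("c",B.mean(0),"yaw x", [np.arctan2(*(B[i]-B[j])[::-1]) for i,j in((0,3),(1,2))],[np.arctan2(*(B[i]-B[j])[::-1])-np.pi/2 for i,j in((0,1),(3,2))])
B=show("bed scene",s,fs,[(482,372),(242,577),(35,376),(272,207)],.02)
print("c",B.mean(0),"yaw x", [np.arctan2(*(B[i]-B[j])[::-1]) for i,j in((0,3),(1,2))],[np.arctan2(*(B[i]-B[j])[::-1])-np.pi/2 for i,j in((0,1),(3,2))])
F=show("fence top",t,ft,[(387,62),(744,115),(742,156),(387,103)],.052)
F=show("fence top sc",s,fs,[(471,345),(243,530),(223,505),(446,323)],.052)
K=show("blank top BL BR FR FL",t,ft,[(497,268),(668,291),(664,334),(497,313)],.065)
K2=show("blank top sc BL BR",s,fs,[(270,318),(166,380)],.065)
for k in(K,K2):print("yaw",np.arctan2(*(k[0]-k[1])[::-1])-np.pi/2)
show("blank back bottom sc",s,fs,[(270,345),(170,415)],.02)
show("blank front low .04",t,ft,[(490,348),(652,370)],.02)
show("plunger",t,ft,[(109,394)],.1); show("plunger s",s,fs,[(367,71)],.1)
E
```

```text
bed top [[0.7491, 0.1182], [0.7056, -0.1569], [0.4504, -0.1184], [0.49, 0.1564]]
c [ 5.98793304e-01 -1.52276037e-04] yaw x [np.float64(-0.14659911490431965), np.float64(-0.14994693200629727)] [np.float64(-0.15651065132706066), np.float64(-0.14308971243605417)]
bed scene [[0.7462, 0.1125], [0.7083, -0.1678], [0.4507, -0.1225], [0.4891, 0.1555]]
c [ 0.59855845 -0.00559809] yaw x [np.float64(-0.1658220769472613), np.float64(-0.17410580696083153)] [np.float64(-0.13438036206868254), np.float64(-0.13754886733877347)]
fence top [[0.7358, 0.1131], [0.6999, -0.1427], [0.6702, -0.1411], [0.7061, 0.1127]]
fence top sc [[0.7342, 0.1079], [0.6954, -0.1499], [0.6694, -0.1417], [0.7047, 0.1149]]
blank top BL BR FR FL [[0.5874, 0.0334], [0.5721, -0.0866], [0.5419, -0.0838], [0.5559, 0.0332]]
blank top sc BL BR [[0.5908, 0.0197], [0.564, -0.0832]]
yaw -0.12706006696658756
yaw -0.25440846540610274
blank back bottom sc [[0.5867, 0.0255], [0.5665, -0.0839]]
blank front low .04 [[0.5332, 0.0381], [0.5179, -0.0794]]
plunger [[0.4976, 0.2934]]
plunger s [[0.4989, 0.2858]]
```

```bash
python3 -m handwheel '{"offset":[[0.5,0.95,0],[1,1.9,0],[1.5,2.85,0],[2,3.8,0],[2.5,4.75,0],[3,5.7,0],[3.5,6.65,0],[4,7.6,0],[4.5,8.55,0],[5,9.5,0]],"roll":[-0.48,-0.96,-1.44,-1.92,-2.4,-2.88,-3.36,-3.84,-4.32,-4.8]}' 0 40
```

```text
t: 1.15
tool_pos: [0.4192, -0.2036, 0.2311]
tool_rot: [-2.052, 2.379, -0.0]
contact_force: [0.7, -0.2, -0.6]
opening: -0.0
```

```bash
python3 -m handwheel '{"offset":[[0.2,1.1,0],[0.4,2.3,0],[0.6,3.5,0],[0.8,4.7,0],[1,5.9,0],[1.2,7.1,0],[1.4,8.3,0],[1.6,9.5,0],[1.8,10.7,0],[1.95,11.7,-0.3]],"roll":[0,0,0,0,0,0,0,0,0,0]}'
python3 -m handwheel '{"offset":[[0,0.3,-0.5],[0,0.6,-1],[0,0.6,-1.5],[0,0.6,-2.2],[0,0.6,-2.2],[0,0.6,-2.2],[0,0.6,-2.2],[0,0.6,-2.2],[0,0.6,-2.2],[0,0.6,-2.2]],"roll":[0,0,0,0,0,0,0,0,0,0]}'
python3 - <<'E'
from station import ctrl
import cv2,pickle
for n in("scene","top","wrist"):
    d=ctrl.get_image(n);cv2.imwrite(f"pics/{n}1.png",d["img"][:,:,::-1]);pickle.dump(d,open(f"pics/{n}1.pkl","wb"))
a=cv2.imread("pics/scene1.png")[60:200,270:430];b=cv2.imread("pics/top1.png")[170:290,150:330]
f=lambda i:cv2.resize(i,(400,340),interpolation=cv2.INTER_CUBIC)
cv2.imwrite("pics/c1.png",cv2.hconcat([f(a),f(b)]))
E
```

```text
t: 2.15
tool_pos: [0.4977, 0.2656, 0.2209]
tool_rot: [-2.054, 2.372, -0.002]
contact_force: [1.6, 0.2, 0.4]
opening: 0.0001
t: 3.15
tool_pos: [0.4973, 0.2867, 0.1322]
tool_rot: [-2.054, 2.375, -0.001]
contact_force: [-0.5, -0.1, 0.1]
opening: 0.0001
```

View pics/wrist1.png

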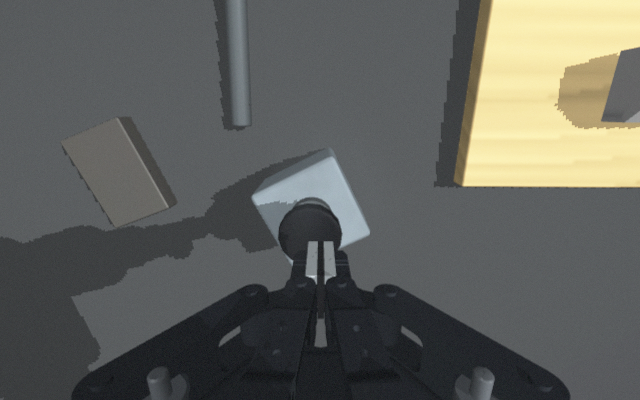

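View pics/c1.png

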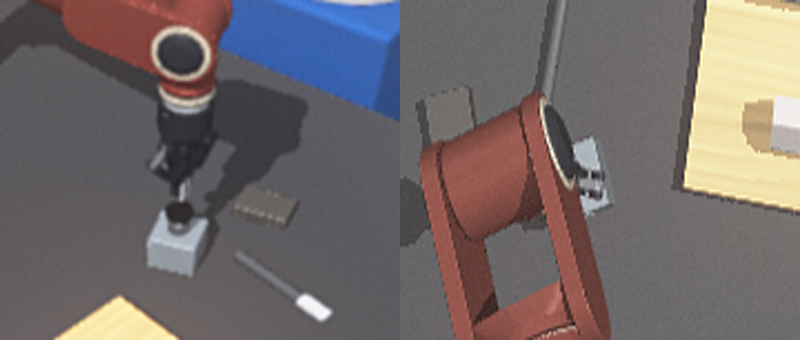

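The wrist view shows the plunger head around (310,235), just beyond and to the left of the fingertips at about (321,262).

```bash
python3 - <<'E'
from h import *
w=pickle.load(open("pics/wrist1.pkl","rb"))
for p in[(310,237),(279,236),(341,236),(310,207)]:print(ray(w,p,.1))
print(proj(w,[.4973,.2867,.1]),proj(w,[.4973,.2867,.132]))
E
```

```text
[0.49543841 0.29330508 0.1       ]
[0.49916796 0.31372046 0.1       ]
[0.49315496 0.27265754 0.1       ]
[0.5164288  0.29000545 0.1       ]
(np.float64(319.3471109775975), np.float64(233.1649716247531)) (np.float64(319.2286018895232), np.float64(256.71652642094307))
```

```bash
python3 -m handwheel '{"offset":[[0,0.1,0],[0,0.15,-0.2],[0,0.15,-0.4],[0,0.15,-0.6],[0,0.15,-0.8],[0,0.15,-0.9],[0,0.15,-1.0],[0,0.15,-1.1],[0,0.15,-1.2],[0,0.15,-1.2]],"roll":[0,0,0,0,0,0,0,0,0,0]}'
```

```text
t: 4.3
tool_pos: [0.4968, 0.2926, 0.0843]
tool_rot: [2.054, -2.376, -0.0]
contact_force: [-4.3, -0.9, 6.3]
opening: 0.0002
```

```bash
python3 -m handwheel '{"offset":[[0,0,-0.03],[0,0,-0.06],[0,0,-0.08],[0,0,-0.1],[0,0,-0.12],[0,0,-0.12],[0,0,-0.12],[0,0,-0.12],[0,0,-0.12],[0,0,-0.12]],"roll":[0,0,0,0,0,0,0,0,0,0]}'
python3 - <<'E'
from station import ctrl
import cv2
print(ctrl.get_obs()["contact_force"])
for n in("wrist","scene"): cv2.imwrite(f"pics/{n}2.png",ctrl.get_image(n)["img"][:,:,::-1])
a=cv2.imread("pics/scene2.png")[120:190,300:400];cv2.imwrite("pics/c2.png",cv2.resize(a,None,fx=6,fy=6,interpolation=cv2.INTER_CUBIC))
E
```

```text
t: 5.3
tool_pos: [0.497, 0.2927, 0.0837]
tool_rot: [2.054, -2.375, -0.0]
contact_force: [-15.4, -7.1, 28.9]
opening: 0.0002
[-15.39993552  -7.08776498  28.89726708]
```

View pics/c2.png

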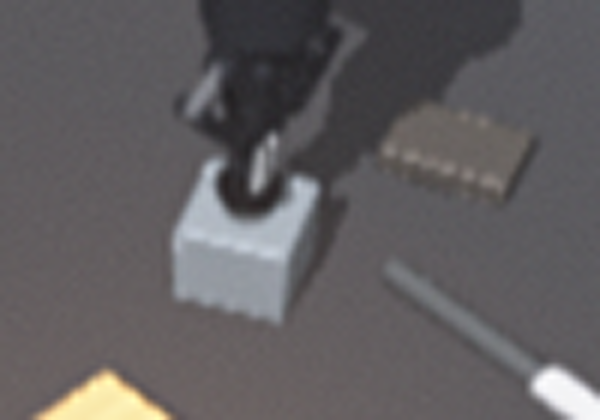

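```bash
python3 -m handwheel '{"offset":[[0,0,0.5],[0,0,1.5],[0,-0.5,2],[0,-1.5,2],[-0.1,-2.6,2],[-0.2,-3.7,2],[-0.3,-4.8,2],[-0.4,-5.9,2],[-0.45,-7,2],[-0.45,-7.65,2]],"roll":[0,0,0,0,0,0,0,0,0,0]}'
python3 -m handwheel '{"offset":[[0,0,0],[0,0,0],[0,0,0],[0,0,0],[0,0,0],[0,0,0],[0,0,0],[0,0,0],[0,0,0],[0,0,0]],"roll":[0,0,0,0,0,0,0,0,0,0]}' 70
python3 - <<'E'
from station import ctrl
import cv2,pickle
d=ctrl.get_image("wrist");cv2.imwrite("pics/wrist3.png",d["img"][:,:,::-1]);pickle.dump(d,open("pics/wrist3.pkl","wb"))
d=ctrl.get_image("scene");cv2.imwrite("pics/scene3.png",d["img"][:,:,::-1]);pickle.dump(d,open("pics/scene3.pkl","wb"))
E
```

```text
t: 6.4
tool_pos: [0.4787, -0.0161, 0.1584]
tool_rot: [-2.052, 2.378, -0.003]
contact_force: [0.3, -0.9, 0.0]
opening: -0.0003
t: 7.4
tool_pos: [0.4789, -0.0134, 0.1585]
tool_rot: [-2.055, 2.376, 0.0]
contact_force: [0.2, -0.7, 0.1]
opening: 0.0697
```

View pics/wrist3.png

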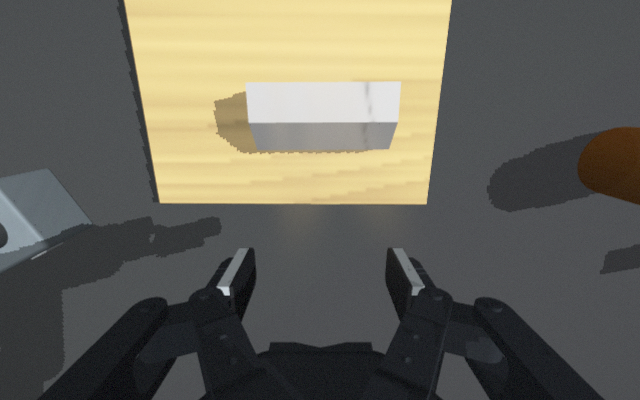

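View pics/scene3.png

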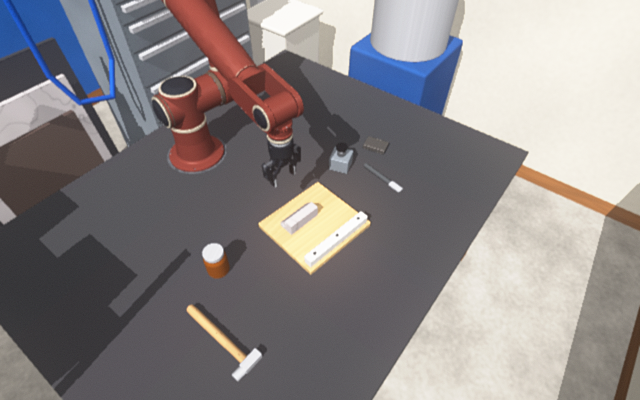

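The wrist view shows the blank at (246–401, 82–152), parallel to the bed's front edge (row 203). The fingers straddle columns 220–425.

```bash
python3 - <<'E'
from h import *
w=pickle.load(open("pics/wrist3.pkl","rb"))
q=lambda p,z:ray(w,p,z)[:2]
def ln(n,a,b,z):
    A,B=q(a,z),q(b,z);print(n,A.round(4),B.round(4),"mid",((A+B)/2).round(4),"len",np.linalg.norm(A-B).round(4),"yaw",np.arctan2(*(A-B)[::-1])-np.pi/2)
ln("topback",(246,83),(401,82),.065);ln("ridge",(250,123),(398,122),.065);ln("lowfront",(257,151.5),(391,150),.04)
ln("lowfront",(257,151.5),(391,150),.02);ln("bedfront",(159,204),(427,205),.02)
E
```

```text
topback [0.5843 0.0283] [ 0.5678 -0.0898] mid [ 0.5761 -0.0307] len 0.1192 yaw -0.13884836253964572
ridge [0.5548 0.0318] [ 0.5385 -0.0856] mid [ 0.5466 -0.0269] len 0.1185 yaw -0.13847144045554738
lowfront [0.5292 0.037 ] [ 0.5128 -0.0842] mid [ 0.521  -0.0236] len 0.1223 yaw -0.13399094492397357
lowfront [0.5271 0.0417] [ 0.5095 -0.0888] mid [ 0.5183 -0.0235] len 0.1317 yaw -0.13399094492397334
bedfront [0.4886 0.1541] [ 0.4471 -0.122 ] mid [0.4678 0.0161] len 0.2792 yaw -0.14930693199392797
```

```bash
python3 -m handwheel '{"offset":[[0,-0.1,-0.4],[0,-0.1,-0.9],[0,-0.1,-1.4],[0,-0.1,-1.9],[0,-0.1,-2.4],[0,-0.1,-2.8],[0,-0.1,-3.1],[0,-0.1,-3.3],[0,-0.1,-3.3],[0,-0.1,-3.3]],"roll":[0,0,0,0,0,0,0,0,0,0]}'
python3 - <<'E'
from station import ctrl
import cv2,pickle
d=ctrl.get_image("wrist");cv2.imwrite("pics/wrist4.png",d["img"][:,:,::-1])
E
```

```text
t: 8.5
tool_pos: [0.4793, -0.0175, 0.027]
tool_rot: [-2.055, 2.376, -0.001]
contact_force: [-0.1, 0.4, 0.0]
opening: 0.0698
```

View pics/wrist4.png

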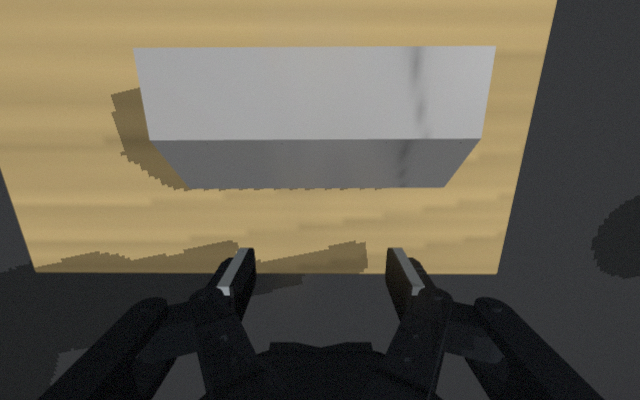

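```bash
python3 -m handwheel '{"offset":[[0.2,-0.03,-0.15],[0.4,-0.06,-0.15],[0.6,-0.09,-0.15],[0.8,-0.12,-0.15],[1.0,-0.15,-0.15],[1.2,-0.18,-0.15],[1.4,-0.21,-0.15],[1.6,-0.24,-0.15],[1.8,-0.27,-0.15],[2.0,-0.3,-0.15]],"roll":[0,0,0,0,0,0,0,0,0,0]}'
python3 -m handwheel '{"offset":[[0.2,-0.03,0],[0.4,-0.06,0],[0.55,-0.08,0],[0.7,-0.1,0],[0.8,-0.12,0],[0.9,-0.13,0],[1.0,-0.15,0],[1.1,-0.16,0],[1.15,-0.17,0],[1.2,-0.18,0]],"roll":[0,0,0,0,0,0,0,0,0,0]}'
python3 - <<'E'
from station import ctrl
import cv2,pickle
for n in("wrist","scene"):
    d=ctrl.get_image(n);cv2.imwrite(f"pics/{n}5.png",d["img"][:,:,::-1]);pickle.dump(d,open(f"pics/{n}5.pkl","wb"))
a=cv2.imread("pics/scene5.png")[160:290,240:400];cv2.imwrite("pics/c5.png",cv2.resize(a,None,fx=4.5,fy=4.5,interpolation=cv2.INTER_CUBIC))
E
```

```text
t: 9.55
tool_pos: [0.5585, -0.0293, 0.0205]
tool_rot: [2.054, -2.375, -0.004]
contact_force: [-4.8, 1.0, 4.9]
opening: 0.0696
t: 10.55
tool_pos: [0.6067, -0.0365, 0.0205]
tool_rot: [2.054, -2.376, -0.002]
contact_force: [-6.2, 1.0, 3.3]
opening: 0.0699
```

View pics/wrist5.png

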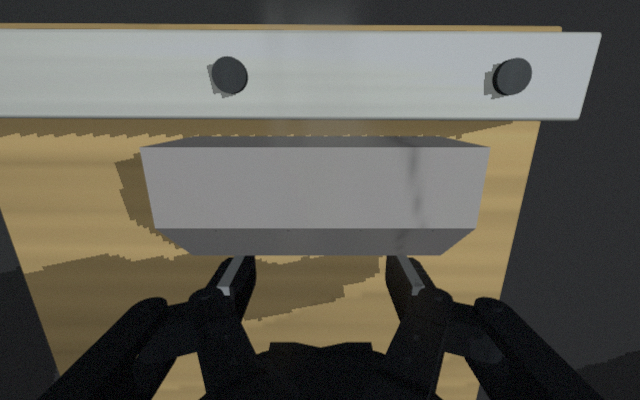

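View pics/c5.png

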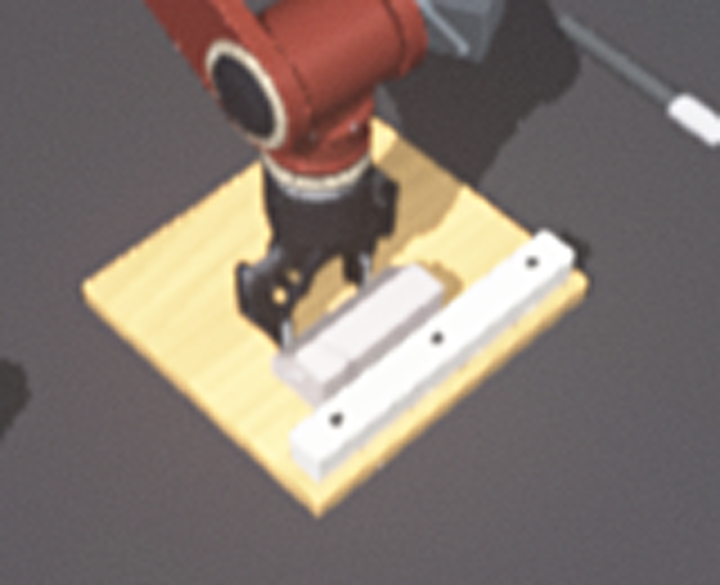

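```bash
python3 -m handwheel '{"offset":[[0.04,-0.005,0],[0.08,-0.01,0],[0.12,-0.015,0],[0.15,-0.02,0],[0.18,-0.03,0],[0.2,-0.03,0],[0.22,-0.03,0],[0.24,-0.035,0],[0.24,-0.035,0],[0.24,-0.035,0]],"roll":[0,0,0,0,0,0,0,0,0,0]}'
```

```text
t: 11.65
tool_pos: [0.6149, -0.0378, 0.0204]
tool_rot: [2.053, -2.375, -0.005]
contact_force: [-10.8, 1.9, 6.8]
opening: 0.0696
```

```bash
python3 -m handwheel '{"offset":[[0.02,0,0],[0.04,-0.005,0],[0.06,-0.01,0],[0.08,-0.01,0],[0.08,-0.01,0],[0.08,-0.01,0],[0.08,-0.01,0],[0.08,-0.01,0],[0.08,-0.01,0],[0.08,-0.01,0]],"roll":[0,0,0,0,0,0,0,0,0,0]}'
python3 - <<'E'
from station import ctrl
import cv2,pickle
for n in("wrist","scene"):
    d=ctrl.get_image(n);cv2.imwrite(f"pics/{n}6.png",d["img"][:,:,::-1]);pickle.dump(d,open(f"pics/{n}6.pkl","wb"))
a=cv2.imread("pics/scene6.png")[160:290,240:400];cv2.imwrite("pics/c6.png",cv2.resize(a,None,fx=4.5,fy=4.5,interpolation=cv2.INTER_CUBIC))
E
```

```text
t: 12.65
tool_pos: [0.615, -0.0377, 0.0203]
tool_rot: [2.048, -2.371, -0.015]
contact_force: [-21.6, 2.6, 15.2]
opening: 0.0699
```

View pics/wrist6.png

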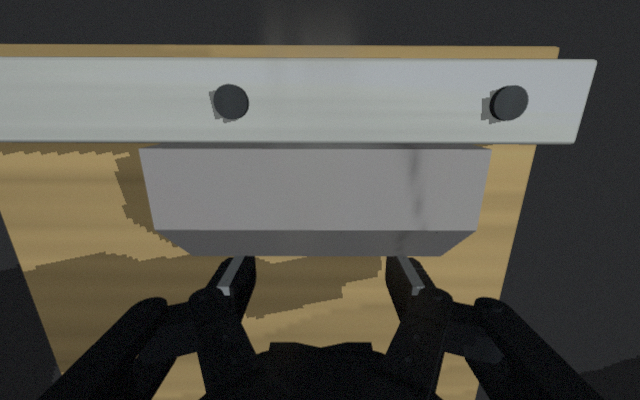

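```bash
python3 - <<'E'
from h import *
w=pickle.load(open("pics/wrist6.pkl","rb"));print(np.round(w["T"][:3,3],3))
q=lambda p,z:ray(w,p,z)[:2]
for u in(160,300,470):
    A=q((u,142),.052);B=q((u,149),.065);print(A.round(4),B.round(4),(A-B)@[.989,-.146])
E
```

```text
[ 0.694 -0.05   0.161]
[0.6904 0.0123] [0.6886 0.0057] 0.000791775759972757
[ 0.6826 -0.0402] [ 0.6817 -0.041 ] 0.0007974372215229274
[ 0.6732 -0.1042] [ 0.6734 -0.0977] 0.0008043230318550865
```

View pics/c6.png

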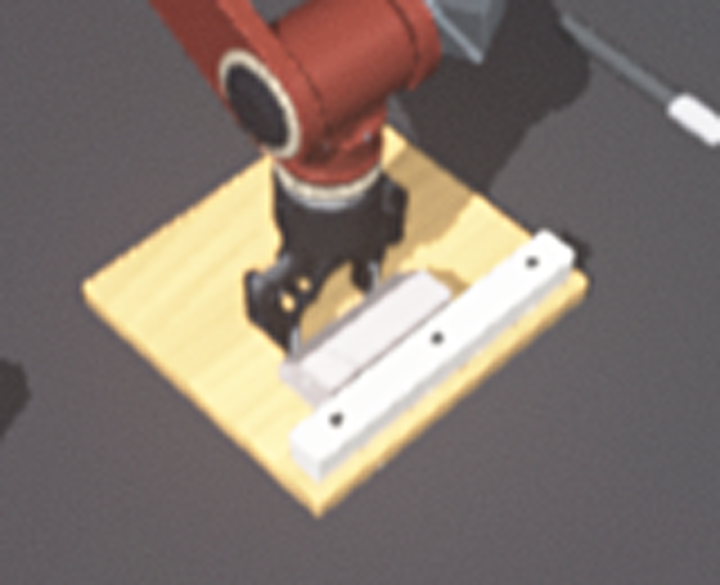

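```bash
python3 -m handwheel '{"offset":[[-0.2,0.03,0],[-0.6,0.09,0],[-0.8,0.12,0.2],[-0.8,0.12,0.8],[-0.8,0.12,1.5],[-0.8,0.12,1.8],[-0.8,0.12,1.8],[-0.8,0.12,1.8],[-0.8,0.12,1.8],[-0.8,0.12,1.8]],"roll":[0,0,0,0,0,0,0,0,0,0]}'
python3 -m handwheel '{"offset":[[0,0,0],[0,0,0],[0,0,0],[0,0,0],[0,0,0],[0,0,0],[0,0,0],[0.2,-0.03,-0.2],[0.4,-0.06,-0.4],[0.6,-0.1,-0.6]],"roll":[0,0,0,0,0,0,0,0,0,0]}' 0
python3 - <<'E'
from station import ctrl
import cv2,pickle
for n in("wrist","scene"):
    d=ctrl.get_image(n);cv2.imwrite(f"pics/{n}7.png",d["img"][:,:,::-1]);pickle.dump(d,open(f"pics/{n}7.pkl","wb"))
o=ctrl.get_obs();print(o["tool_pos"],o["contact_force"],o["opening"])
E
```

```text
t: 13.75
tool_pos: [0.5867, -0.0334, 0.0907]
tool_rot: [2.054, -2.375, -0.003]
contact_force: [0.7, 0.0, -0.5]
opening: 0.0701
t: 14.75
tool_pos: [0.6122, -0.0377, 0.0675]
tool_rot: [2.055, -2.376, -0.001]
contact_force: [-0.5, -0.1, -0.2]
opening: -0.0
[ 0.61155875 -0.03769559  0.06634   ] [0.01361899 0.91069492 0.69774889] 0.00037072647333309216
```

View pics/wrist7.png

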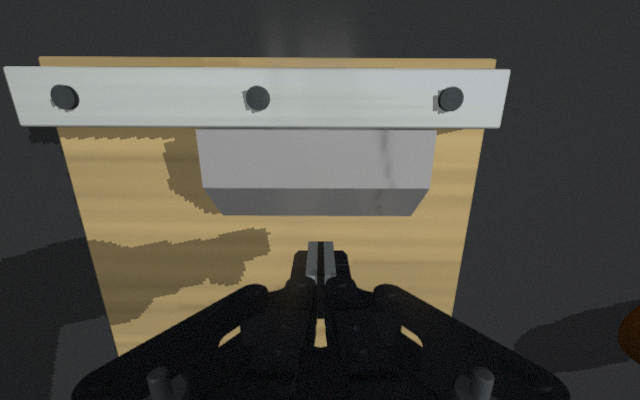

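```bash
python3 -m handwheel '{"offset":[[0.05,-0.007,-0.05],[0.1,-0.015,-0.1],[0.15,-0.02,-0.15],[0.2,-0.03,-0.2],[0.25,-0.035,-0.25],[0.28,-0.04,-0.28],[0.31,-0.045,-0.31],[0.34,-0.05,-0.34],[0.34,-0.05,-0.34],[0.34,-0.05,-0.34]],"roll":[0,0,0,0,0,0,0,0,0,0]}'
```

```text
t: 15.85
tool_pos: [0.6253, -0.0396, 0.0549]
tool_rot: [2.055, -2.376, -0.0]
contact_force: [0.1, 0.8, -0.7]
opening: 0.0001
```

```bash
python3 -m handwheel '{"offset":[[0.02,-0.003,-0.02],[0.04,-0.006,-0.04],[0.06,-0.01,-0.06],[0.08,-0.012,-0.08],[0.1,-0.015,-0.1],[0.1,-0.015,-0.1],[0.1,-0.015,-0.1],[0.1,-0.015,-0.1],[0.1,-0.015,-0.1],[0.1,-0.015,-0.1]],"roll":[0,0,0,0,0,0,0,0,0,0]}'
```

```text
t: 16.85
tool_pos: [0.629, -0.0402, 0.0512]
tool_rot: [2.054, -2.376, -0.001]
contact_force: [-4.1, 0.4, 5.4]
opening: -0.0001
```

```bash
python3 -m handwheel '{"offset":[[0.01,0,-0.01],[0.02,-0.003,-0.02],[0.03,-0.005,-0.03],[0.04,-0.006,-0.04],[0.04,-0.006,-0.04],[0.04,-0.006,-0.04],[0.04,-0.006,-0.04],[0.04,-0.006,-0.04],[0.04,-0.006,-0.04],[0.04,-0.006,-0.04]],"roll":[0,0,0,0,0,0,0,0,0,0]}'
```

```text
t: 17.85
tool_pos: [0.6292, -0.0401, 0.051]
tool_rot: [2.053, -2.373, -0.006]
contact_force: [-13.1, 1.2, 16.9]
opening: 0.0
```

```bash
python3 -m handwheel '{"offset":[[0,0,0.005],[0,0,0.01],[0,0,0.015],[0,0,0.015],[0,0,0.015],[0,0,0.015],[0,0,0.015],[0,0,0.015],[0,0,0.015],[0,0,0.015]],"roll":[0,0,0,0,0,0,0,0,0,0]}'
python3 - <<'E'
from station import ctrl
import cv2,pickle
F=[]
for n in("wrist","scene","wrist","scene"):
    d=ctrl.get_image(n);cv2.imwrite(f"pics/{n}8.png",d["img"][:,:,::-1]);pickle.dump(d,open(f"pics/{n}8.pkl","wb"))
    f=ctrl.get_obs()["contact_force"];print(f.round(1),(f@f)**.5)
E
```

```text
t: 18.85
tool_pos: [0.6291, -0.0401, 0.0511]
tool_rot: [2.053, -2.373, -0.006]
contact_force: [-12.2, 2.1, 14.3]
opening: -0.0001
[-13.    1.9  14.3] 19.401630526143933
[-12.5   1.   14.4] 19.08901118454834
[-12.7   0.9  14.6] 19.345000907480667
[-12.6   1.6  13.8] 18.78663581345492
```

View pics/wrist8.png

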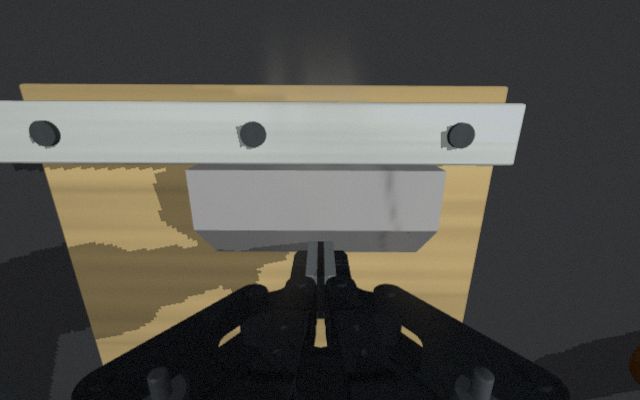

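```bash
python3 -m handwheel '{"offset":[[0,0,0.005],[0,0,0.01],[0,0,0.01],[0,0,0.01],[0,0,0.01],[0,0,0.01],[0,0,0.01],[0,0,0.01],[0,0,0.01],[0,0,0.01]],"roll":[0,0,0,0,0,0,0,0,0,0]}'
python3 - <<'E'
from station import ctrl
from h import *
for n in("wrist","scene","top","wrist"):
    d=ctrl.get_image(n);cv2.imwrite(f"pics/{n}9.png",d["img"][:,:,::-1]);pickle.dump(d,open(f"pics/{n}9.pkl","wb"))
    f=ctrl.get_obs()["contact_force"];print(f.round(1),(f@f)**.5)
w=d
a=cv2.imread("pics/wrist9.png")[140:270,160:470];b=cv2.imread("pics/scene9.png")[120:290,240:410]
cv2.imwrite("pics/c9.png",cv2.vconcat([cv2.resize(a,(700,293),interpolation=2),cv2.resize(b,(700,300),interpolation=2)]))
E
```

```text
t: 20.05
tool_pos: [0.6291, -0.0401, 0.0511]
tool_rot: [2.053, -2.373, -0.006]
contact_force: [-11.6, 1.4, 12.3]
opening: 0.0
[-11.6   0.7  11.8] 16.585547853488592
[-11.7   1.4  12.5] 17.146397245361296
[-11.7   0.6  11.4] 16.320437889467392
[-11.7   0.6  12.5] 17.1086362001338
```

View pics/c9.png

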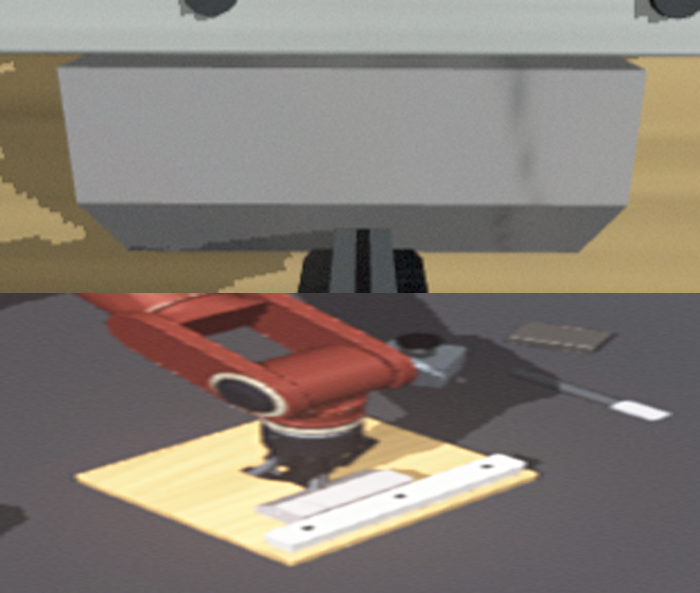

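View pics/scene9.png

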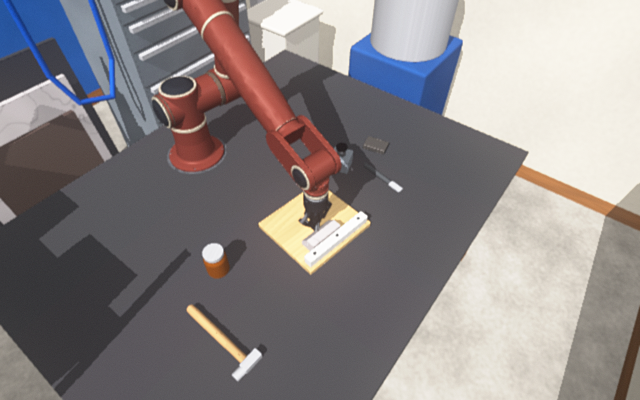

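```bash
python3 - <<'E'
from station import ctrl
f=ctrl.get_obs()["contact_force"];print(f.round(1),(f@f)**.5)
print(ctrl.finish_job())
E
```

```text
[-11.7   0.6  12.5] 17.1086362001338
the job is handed in; nothing more can be done
None
```

I pressed the plunger to its stop, slid the blank flush against the fence, and handed the job in while still holding the diagonal push. No verdict is reported.

- **Plunger:** pressing went solid at a tip height of 83.7 mm with 29 N downwards, which matches its 84 mm stop.
- **Blank:** I pushed its upright front with the fingers open until it stopped on the fence. The tip then stayed put while the force rose to about 22 N. In the wrist image, the blank's back was 0.8 mm from the fence line at all three places I measured, so it is square. That gap is within the 2 mm calibration error.
- **Hold:** the closed fingertips press on about the middle of the slope. The push briefly overshot to about 21 N and I eased it back. The last readings were 16.3 to 17.1 N, with about 11.7 N towards the fence and 12 N down.
- **Bystanders:** the jar, hammer, chisel and offcut look unmoved in the scene picture. I compared them by eye, not by measurement.
- **Time:** about 20 s of the 51 s allowed.

No check failed. The first hand-picked scene view readings put the blank's angle about 0.12 rad off the top view. The wrist view agreed with the top view, so I used those.

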